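# Empty spent cream chargers through a one-way flap

## Robot

A 6-joint arm with a two-finger parallel gripper is mounted at the origin on the work surface; the furniture and walls round the work are solid. World frame = base frame: x ahead of the robot, y to its left, z up, the work surface at z = 0. Lengths are in m, angles in degrees, forces in N, time in s.
With the tool pointing down it reaches from about 0.3 to 0.75 m from the base axis. Payload 8.5 kg.
Tool frame: the origin (TCP) lies midway between the tips of the shut fingers; the grasp point (between the pads) lies 19 mm behind it (env.hold_point_z is the distance from the TCP to the grasp point, in m); z points along the fingers, y is the line along which they close (so a half turn about z gives the same grasp; the last joint's range is limited). The gripper opens to 85 mm and grips with 20 to 120 N. Pads are 22 mm wide; open, the fingers measure 114 mm over their backs; the gripper's body (76 mm by 85 mm) begins 54 mm behind the grasp point. The pads swing forward as they close: fully open they stand 13 mm farther back than shut.
Start: joints at [53.726, 21.807, 74.336, -0, 83.858, -12.336], TCP at [0.223, 0.503, 0.231] pointing down, gripper open.
Joint ranges: [-178.18, 178.18], [-50.72, 133.34], [12.68, 142.11], [-81.47, 261.47], [9.98, 163.14], [-165.26, 165.26]. Speed limits (degrees/s): [136.94, 136.94, 180, 180, 180, 180].

## Interface

Orientations are given as a 3x3 rotation matrix whose columns are the frame's x, y, z axes.
In Python, from rig import observe, get_image, camera_info, env gives the robot as it stands.
- The arm moves only by the tool drive_tool, never from a script. Its arguments are lists of equal length, an entry for each row: "offset": the shift along the tool's x, y, z in units of 40 mm (1.0 is 40 mm), a list of three; "turn": the turn, a rotation vector about the tool's x, y, z in units of 6 degrees (1.0 is 6 degrees), a list of three; "hand": the opening, from 0 (shut) to 1 (fully open). A call has exactly 10 rows; each row shifts and turns the commanded pose from where the row before left it, along the tool's axes as they then stand; what a row does not reach is not made up. A row lasts 1/8 s, in which the tool goes at most 62.5 mm and 10.7 degrees, less where a joint would pass 70% of its speed; a pose out of reach is approached as far as the arm can. A call is refused whole if a number of a shift passes 1 or a number of a turn 1, either way. A call with a gripper value outside its range is refused whole. The fingers move at their own pace and stop on an object; "newtons" is the grip in N (left out, the last holds). Time passes only in rows, so rows that do not move let the fingers close, or fill a call up. It gives the time, the measured TCP pose, the force, the opening and the grip force at its end, in the units of the state.
- observe(): the state, without advancing time (a new reading comes with each control period).
- get_image(name): name is "scene" or "side" or "wrist"; returns the picture (480x640x3 uint8, blue, green, red); there is no depth.
- camera_info(name): a dict with "fx", "fy", "cx", "cy" (pixels), "world_to_cam" (4x4, takes a point from world to camera coordinates). Camera axes: x right, y down, z forward; pixel columns grow to the right and rows downward; lengths in m; the calibration is good to about 2 mm. The wrist camera is an equidistant fisheye: a pixel r from the principal point sees the ray r / f radians off the axis. A picture is of the moment at which its call begins: read the wrist's pose just before it. camera_info takes no time and is no camera call; for the wrist camera it gives the pose at the moment of the call.
- env.close_job(): hands the job in; it is judged then, once.
The state is a dict: "time_s": time; "q": joint angles; "qvel": joint speeds; "joint_efforts": joint torques, N m; "position": TCP position; "tool_rot": TCP orientation; "ft_force": force on the tool from outside, world axes, zero at the start; "wrist_torque": the same for the moment, N m; "grip_width": finger opening in m; "gripper_force": force on a finger pad.
Only numpy, scipy, OpenCV 4.12 (cv2) and the standard library are available. Lean on these libraries where they do the work, as an engineer would, in place of code of your own. Each camera call takes 0.05 s, during which the arm holds its last target. There are 200 camera calls.

## Task

Empty the steel dipper of its four spent cream chargers into the grey scrap bin: press the bin's yellow self-closing flap inward with the rim of the dipper and tip all four chargers through, with the gripper and arm staying off the bin and without ramming it. Let the flap fall shut again, then stand the dipper upright on the worktop about where it stood and let go, leaving the other things where they are.

Things in the scene. Friction and masses are not known exactly. Their poses are not given: they have to be found in the camera images.
- dipper: Steel dipper: a tapered open cup 85 mm high, outer radius 30 mm at the foot, 45 mm at the rim, wall 3 mm, floor 4 mm, about 0.16 kg, with a cranked handle along its -x. Origin: centre of its underside; z up through the mouth. A 9 mm rod leaves the cup wall at z = 30 mm, runs level to x = -66 mm and rises to the black sleeve (see dipper_grip).
- dipper_grip (a point): Point on the centre line of the dipper's round black rubber handle sleeve (dipper frame -130, 0, 70 mm; axes as the dipper's). The sleeve, 18 mm in diameter, runs along x from -90 to -175 mm, a small loop on to -197 mm. Being round it can be gripped across at any tilt about its own line; grip firmly, the cup hangs well out from there.
- dipper_rim (a point): Centre of the dipper's mouth (dipper frame 0, 0, 85 mm); axes as the dipper's.
- charger_1: Spent cream charger: bare steel gas cartridge, 65.5 mm long, 18 mm diameter with a 9 mm neck, 20 g, slippery (friction about 0.3). Origin: centre of its flat base; z along it to the neck. The four start upright in the dipper, necks about level with its rim; they slide out only when it is tipped past level, surely so at 15 to 25 degrees past.
- charger_2: Spent cream charger, like charger_1.
- charger_3: Spent cream charger, like charger_1.
- charger_4: Spent cream charger, like charger_1.
- bin: Grey sheet-steel scrap bin fixed to the worktop, 136 mm (its x) by 170 mm (its y) by 271 mm high, lid overhanging 3 mm, walls 4 mm, inner floor at 8 mm. Origin: centre of its underside, z up. The opening is in its +y face (y = 85 mm): x from -60 to 60 mm, from the sill at z = 110 mm up to z = 250 mm, closed by a yellow flap just behind the face.
- bin_mouth (a point): Centre of the bin's opening on the outside of its +y face (bin frame 0, 85, 180 mm); axes as the bin's, so -y points straight in through the flap.
- flap (a joint): Angle of the bin's flap in rad: 0 shut (it cannot swing outward), up to 1.4 as it is pushed inward. A plate 125 mm wide, 141 mm long, hinged along x at bin y = 80, z = 251 mm; shut, its outer side is 4.5 mm behind the bin's outer face. Spring (0.02 N m/rad, preload 0.06 N m) and weight (65 g) shut it: about 0.5 N near the lower edge starts it, some 2 N nearer the hinge when well open.
- cream_whipper: Bystander: aluminium cream whipper with a black head, 82 mm diameter, 250 mm high; origin at its underside.
- pepper: Bystander: steel pepper shaker, 58 mm diameter, 95 mm high; origin at its underside.
- dish: Bystander: small white sauce dish, 67 mm diameter, 21 mm high; origin at its underside.
- spoon: Bystander: white soup spoon, 130 mm long, lying flat; origin at its underside.
- tape: Bystander: red roll of sealing tape, 100 mm diameter, 18 mm high, lying flat; origin at its underside.

How it is judged:
By the outcome, as a careful person would: the job done as asked, in the order asked, and still so for the second after the job is handed in, with the robot touching nothing.
It also fails if it takes over 50 s, if anything falls off the work surface, if the arm or the gripper's body presses on something with over 40 N, if the wrist force passes 120 N, or if a joint passes its speed limit or range.

## Working session

There is one attempt and no reset: what is moved stays moved. The work goes in short steps, Python scripts to look and compute and a tool call to move; the robot and the scene stay as the last step left them, time stands still between calls to the robot, and variables do not carry over. Pictures are saved under pics/ and viewed, at most 10 in all, crops included, and the job is handed in when it is done.

Besides the shell and the picture viewer there is one more tool, called after "Request:" in YAML: its name, and indented under it one key for each argument. drive_tool: Moves the arm, as the interface text tells. Its arguments: {"type":"object","properties":{"offset":{"type":"array"},"turn":{"type":"array"},"hand":{"type":"array"},"newtons":{"type":"number"}},"required":["offset","turn","hand"]}

```bash
ls; mkdir -p pics
python3 - <<'E'
from rig import *
import cv2
s=observe();print(s['time_s'],s['position'],s['grip_width'],s['tool_rot'],env.hold_point_z)
for n in('scene','side'):
    cv2.imwrite(f'pics/{n}0.png',get_image(n));c=camera_info(n);print(n,c)
E
```

```text
pics
0.0 [0.22296785 0.50243885 0.23071651] 0.08548444554018181 [[-9.13993123e-01  4.05728755e-01 -8.64656506e-04]
 [ 4.05729565e-01  9.13992377e-01 -1.20641488e-03]
 [ 3.00812248e-04 -1.45347161e-03 -9.99998898e-01]] 0.0187
scene {'fx': 587.186046744447, 'fy': 587.186046744447, 'cx': 317.2512998707764, 'cy': 237.4923135674249, 'world_to_cam': array([[ 0.57034983, -0.82126762,  0.01485131, -0.19975191],
       [-0.39696561, -0.2914214 , -0.87034009,  0.37934069],
       [ 0.71911012,  0.49050286, -0.49222715,  1.02102817],
       [ 0.        ,  0.        ,  0.        ,  1.        ]])}
side {'fx': 530.9750011558283, 'fy': 530.9750011558283, 'cx': 325.90491637392785, 'cy': 240.85004839834798, 'world_to_cam': array([[-0.99404984, -0.10886133,  0.0037584 ,  0.51655421],
       [-0.07595536,  0.668017  , -0.74025946,  0.08027747],
       [ 0.07807495, -0.73614027, -0.67231079,  1.31457879],
       [ 0.        ,  0.        ,  0.        ,  1.        ]])}
```

View pics/scene0.png

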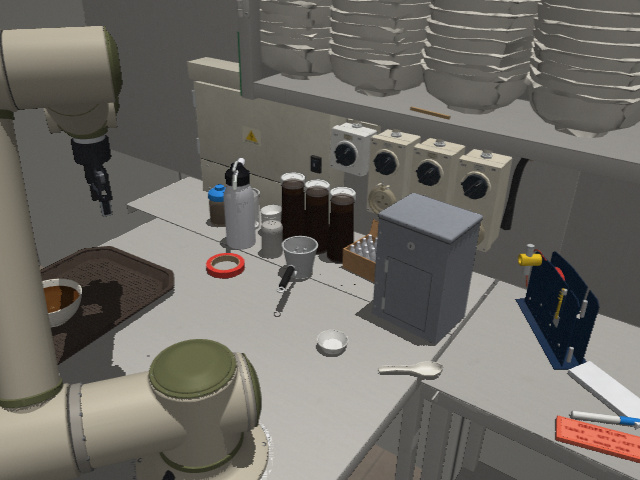

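View pics/side0.png

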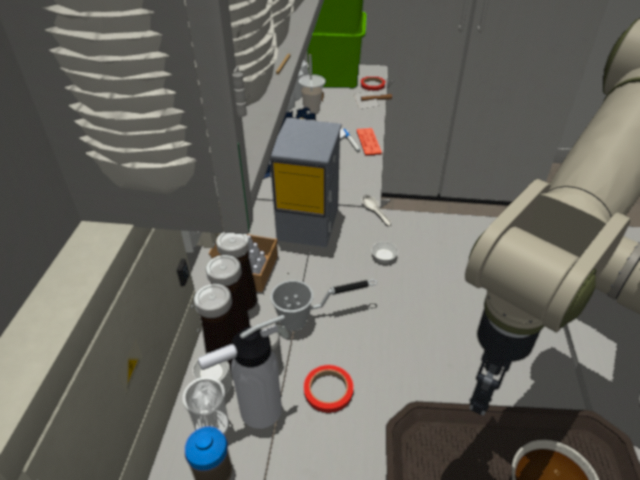

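The scene view shows the dipper cup at about (299,258), its sleeve at (287,278) and the bin at (425,265). In the side view the cup is at (292,300), the sleeve runs (335,290)-(370,284) and the flap is at (300,188). I'll enlarge these areas to pick exact points.

Run:
```python
import cv2,numpy as np
a=cv2.imread('pics/scene0.png')[180:345,225:485];b=cv2.imread('pics/side0.png')[110:340,240:400]
A=cv2.resize(a,None,fx=3,fy=3,interpolation=2)
cv2.imwrite('pics/a.png',A);B=cv2.resize(b[:,:],None,fx=2.6,fy=2.6,interpolation=2)
B=cv2.resize(b,None,fx=2.5,fy=2.5,interpolation=2);print(A.shape,B.shape);cv2.imwrite('pics/b.png',B)
```

```text
(495, 780, 3) (575, 400, 3)
```

View pics/a.png

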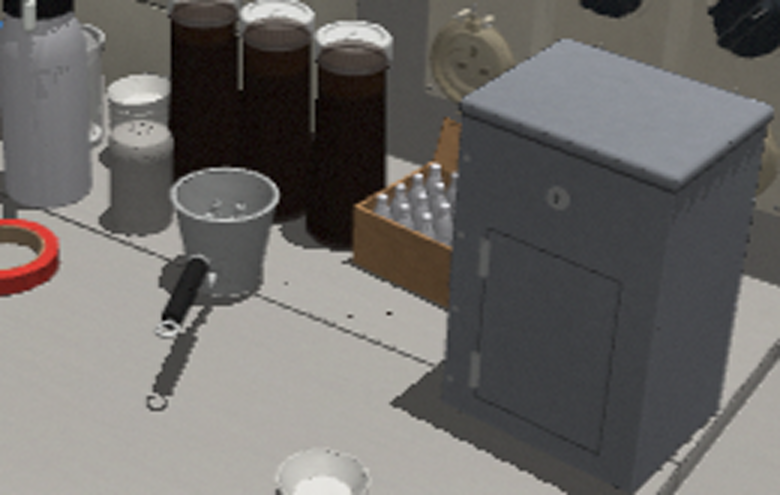

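View pics/b.png

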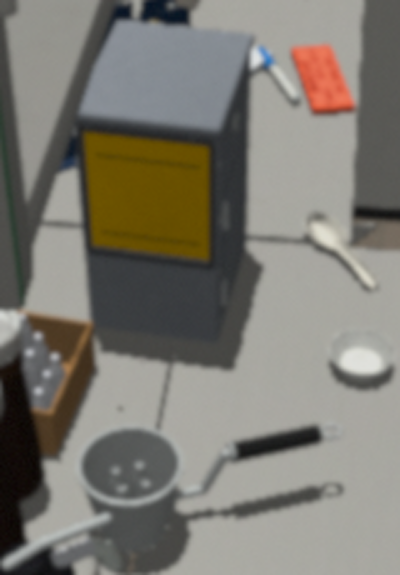

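The crops show four chargers in the cup and a clean sleeve. Scene crop: rim centre (225,197), sleeve (203,259)-(170,322), lid corners (463,103), (675,185), (772,110), (567,40). Side crop: rim centre (130,466), sleeve (236,449)-(320,433), lid corners (80,125), (225,132), (255,38).

```bash
cat > h.py <<'E'
from rig import *
import numpy as np,cv2
def ray(n,p):
    c=camera_info(n);M=c['world_to_cam'];d=M[:3,:3].T@[(p[0]-c['cx'])/c['fx'],(p[1]-c['cy'])/c['fy'],1]
    return -M[:3,:3].T@M[:3,3],d
def plane(n,p,z):
    o,d=ray(n,p);return o+d*(z-o[2])/d[2]
def tri(p,q):
    o,d=ray('scene',p);O,D=ray('side',q);t=np.linalg.lstsq(np.c_[d,-D],O-o,rcond=None)[0]
    a,b=o+t[0]*d,O+t[1]*D;return (a+b)/2,np.linalg.norm(a-b)
def fa(p):return ((p[0]+.5)/3-.5+225,(p[1]+.5)/3-.5+180)
def fb(p):return ((p[0]+.5)/2.5-.5+240,(p[1]+.5)/2.5-.5+110)
E
python3 - <<'E'
from h import *
np.set_printoptions(precision=4,suppress=True)
for n,a,b,z in [('rim',(225,197),(130,466),.085),('near',(203,259),(236,449),.07),('far',(170,322),(320,433),.07)]:
    print(n,tri(fa(a),fb(b)),plane('scene',fa(a),z)[:2],plane('side',fb(b),z)[:2])
for a,b in [((463,103),(225,132)),((567,40),(80,125)),((675,185),(255,38)),((772,110),(105,22))]:
    print(plane('scene',fa(a),.271)[:2],plane('side',fb(b),.271)[:2])
E
```

```text
rim (array([0.5722, 0.2114, 0.0802]), np.float64(0.002593633052996234)) [0.5674 0.2067] [0.5703 0.2168]
near (array([0.4857, 0.1731, 0.0743]), np.float64(0.008743953301305387)) [0.4971 0.1772] [0.4827 0.1731]
far (array([0.41  , 0.1441, 0.0692]), np.float64(0.001155747655428378)) [0.4098 0.1433] [0.4096 0.1453]
[ 0.5151 -0.0392] [ 0.5148 -0.0243]
[ 0.6532 -0.0511] [ 0.6459 -0.0205]
[ 0.4953 -0.2079] [ 0.5024 -0.1919]
[ 0.635  -0.2198] [ 0.655  -0.2059]
```

Run:
```python
from h import *
np.set_printoptions(precision=4,suppress=True)
im=cv2.imread('pics/side0.png');print(im[148:175,300].tolist())
m=cv2.inRange(cv2.cvtColor(im,cv2.COLOR_BGR2HSV),(18,120,60),(35,255,255))
m[:, :260]=0;m[:,350:]=0;m[230:]=0
c=max(cv2.findContours(m,0,1)[0],key=cv2.contourArea);q=cv2.approxPolyDP(c,4,True)[:,0];print(q)
for p in q:print(p,plane('side',p,.11)[:2],plane('side',p,.25)[:2])
for a in [(445,397),(628,491)]:print(plane('scene',fa(a),0)[:2])
print(plane('side',fb((92,325)),0)[:2],plane('side',fb((220,340)),0)[:2])
```

```text
[[148, 141, 135], [148, 140, 135], [148, 141, 134], [147, 140, 134], [146, 139, 133], [147, 140, 134], [147, 140, 134], [147, 140, 133], [146, 138, 133], [140, 133, 128], [125, 119, 114], [100, 96, 92], [79, 75, 72], [63, 60, 58], [51, 49, 46], [43, 43, 41], [35, 42, 44], [27, 53, 64], [7, 68, 88], [0, 78, 102], [0, 81, 105], [0, 81, 105], [0, 83, 108], [0, 81, 105], [0, 80, 105], [0, 77, 100], [5, 72, 92]]
[[274 162]
 [276 206]
 [323 213]
 [323 169]]
[274 162] [ 0.6925 -0.2479] [ 0.6461 -0.0428]
[276 206] [ 0.652 -0.055] [0.6124 0.1177]
[323 213] [ 0.5318 -0.0408] [0.5124 0.1294]
[323 169] [ 0.5532 -0.2297] [ 0.5303 -0.0276]
[ 0.535  -0.0323]
[ 0.5145 -0.1991]
[ 0.6564 -0.0501] [ 0.5195 -0.0421]
```

```bash
cat >> h.py <<'E'
from scipy.spatial.transform import Rotation as Ro
np.set_printoptions(precision=4,suppress=True)
TAU=50.
GRIP=np.array([-.130,0,.070])
t=np.radians(TAU);gz=np.array([0,-np.sin(t),-np.cos(t)]);gx=np.array([-1.,0,0])
G=np.c_[gx,np.cross(gz,gx),gz]; HZ=.0187
def tool(origin,R,back=0,G=G,g=GRIP):
    Rt=R@G;return Rt,np.asarray(origin)+R@g+Rt[:,2]*(HZ-back)
def dip(yaw,roll):return (Ro.from_euler('z',yaw,degrees=True)*Ro.from_euler('x',roll,degrees=True)).as_matrix()
def plan(R0,p0,R1,p1,n,show=True):
    w=Ro.from_matrix(R0.T@R1).as_rotvec();S=sum(R0@Ro.from_rotvec(w*k/n).as_matrix() for k in range(n))
    o=np.linalg.solve(S,p1-p0)
    if show:print('n',n,'offset',np.round(o/.04,3).tolist(),'turn',np.round(np.degrees(w)/n/6,3).tolist())
def now():
    s=observe();print(s['time_s'],'q',np.round(s['q'],1),'p',s['position'],'F',np.round(s['ft_force'],1),s['grip_width'],s['gripper_force']);return np.array(s['tool_rot']),np.array(s['position'])
E
python3 - <<'E'
from h import *
R,p=now();T,q=tool([.570,.210,0],dip(22.5,0),.11);print(T,q)
for n in(10,20):plan(R,p,T,q,n)
E
```

```text
0.1 q [ 53.7  21.8  74.4   0.   83.9 -12.3] p [0.223  0.5025 0.2308] F [ 0.5 -0.6 -0.3] 0.0855618656118131 0.0
[[-0.9239 -0.246   0.2932]
 [-0.3827  0.5939 -0.7077]
 [ 0.     -0.766  -0.6428]] [0.4231 0.2249 0.1287]
n 10 offset [-0.52, -0.539, 0.544] turn [0.785, -0.338, -0.723]
n 20 offset [-0.252, -0.269, 0.28] turn [0.393, -0.169, -0.361]
```

Request:
drive_tool:
  offset:
    - [-0.52,-0.54,0.54]
    - [-0.52,-0.54,0.54]
    - [-0.52,-0.54,0.54]
    - [-0.52,-0.54,0.54]
    - [-0.52,-0.54,0.54]
    - [-0.52,-0.54,0.54]
    - [-0.52,-0.54,0.54]
    - [-0.52,-0.54,0.54]
    - [-0.52,-0.54,0.54]
    - [-0.52,-0.54,0.54]
  turn:
    - [0.785,-0.338,-0.723]
    - [0.785,-0.338,-0.723]
    - [0.785,-0.338,-0.723]
    - [0.785,-0.338,-0.723]
    - [0.785,-0.338,-0.723]
    - [0.785,-0.338,-0.723]
    - [0.785,-0.338,-0.723]
    - [0.785,-0.338,-0.723]
    - [0.785,-0.338,-0.723]
    - [0.785,-0.338,-0.723]
  hand: [0.55,0.55,0.55,0.55,0.55,0.55,0.55,0.55,0.55,0.55]

```text
time_s: 1.35
position: [0.4241, 0.2247, 0.1305]
tool_rot: [[-0.923, -0.248, 0.295], [-0.385, 0.591, -0.708], [0.001, -0.767, -0.641]]
ft_force: [1.3, 0.3, -0.3]
grip_width: 0.047
gripper_force: 0.0
```

Run:
```python
from h import *
now();c=camera_info('wrist');print(c);cv2.imwrite('pics/w1.png',get_image('wrist'))
def wp(P):
    v=c['world_to_cam']@np.r_[P,1];v=v[:3];r=np.hypot(*v[:2]);th=np.arctan2(r,v[2]);return [c['cx']+c['fx']*th*v[0]/r,c['cy']+c['fy']*th*v[1]/r]
D=dip(22.5,0)
for x,z in[(-.09,.07),(-.13,.07),(-.175,.07),(0,.085)]:print(x,wp(np.array([.57,.21,0])+D@[x,0,z]))
```

```text
1.35 q [ 36.8  33.1  91.7 -49.6  77.8 -54.7] p [0.4241 0.2247 0.1305] F [ 1.3  0.3 -0.3] 0.046965289331381985 0.0
{'fx': 371.64829954431775, 'fy': 371.64829954431775, 'cx': 326.3306094897733, 'cy': 241.9865088235376, 'world_to_cam': array([[-0.2487,  0.5916, -0.7669,  0.0732],
       [ 0.8055,  0.566 ,  0.1755, -0.462 ],
       [ 0.5379, -0.5741, -0.6173,  0.1381],
       [ 0.    ,  0.    ,  0.    ,  1.    ]])}
-0.09 [np.float64(329.659854188913), np.float64(302.0993648606876)]
-0.13 [np.float64(330.04479872185414), np.float64(247.04823263133238)]
-0.175 [np.float64(330.44581113579375), np.float64(178.79620665814213)]
0 [np.float64(314.2325774154635), np.float64(408.77755720406134)]
```

View pics/w1.png

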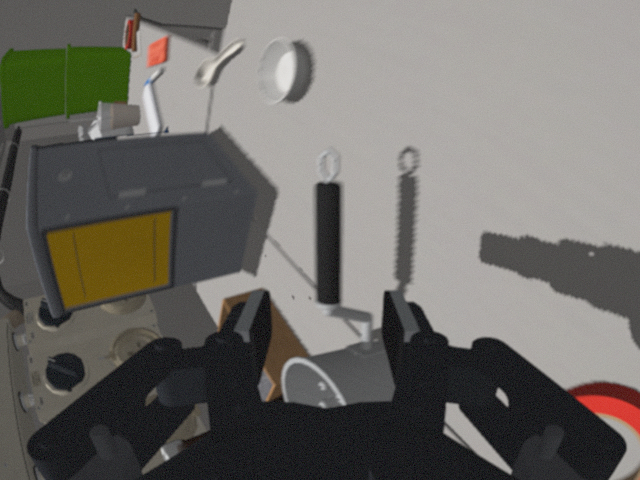

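The sleeve shows at (329,303)-(328,182), matching the prediction. The flap's sill edge is at (176,208)-(172,285) and its top edge at (45,232)-(62,308).

Run:
```python
from h import *
R,p=now();c=camera_info('wrist');M=c['world_to_cam'];o=-M[:3,:3].T@M[:3,3]
im=cv2.imread('pics/w1.png')
m=cv2.inRange(cv2.cvtColor(im,cv2.COLOR_BGR2HSV),(18,120,60),(35,255,255));m[:,200:]=0
cc=max(cv2.findContours(m,0,1)[0],key=cv2.contourArea);q=cv2.approxPolyDP(cc,6,True)[:,0]
for u in q:
    d=(u-[c['cx'],c['cy']])/c['fx'];r=np.hypot(*d);v=M[:3,:3].T@np.r_[d/r*np.sin(r),np.cos(r)]
    print(u,*[(o+v*(z-o[2])/v[2])[:2] for z in(.11,.25)])
plan(R,p,*tool([.570,.210,0],dip(22.5,0),0),10)
```

```text
1.4 q [ 36.6  33.2  91.7 -49.9  77.7 -54.8] p [0.4258 0.2229 0.1298] F [ 1.1 -1.1 -1.4] 0.047107887655441175 0.0
[169 211] [ 0.5466 -0.0561] [0.2595 0.3857]
[ 48 232] [-0.5582  1.6396] [ 0.5411 -0.0465]
[ 64 306] [-0.8872  1.5529] [ 0.625  -0.0244]
[166 283] [ 0.6676 -0.0685] [0.2287 0.3889]
n 10 offset [0.004, 0.008, 0.271] turn [-0.006, 0.001, 0.006]
```

Request:
drive_tool:
  offset:
    - [0,0.01,0.4]
    - [0,0.01,0.4]
    - [0,0.01,0.4]
    - [0,0.01,0.4]
    - [0,0.01,0.4]
    - [0,0.01,0.4]
    - [0,0,0.31]
    - [0,0,0]
    - [0,0,0]
    - [0,0,0]
  turn:
    - [0,0,0]
    - [0,0,0]
    - [0,0,0]
    - [0,0,0]
    - [0,0,0]
    - [0,0,0]
    - [0,0,0]
    - [0,0,0]
    - [0,0,0]
    - [0,0,0]
  hand: [0.55,0.55,0.55,0.55,0.55,0.55,0.55,0.55,0.3,0.1]
  newtons: 110

```text
time_s: 2.65
position: [0.4545, 0.1505, 0.0595]
tool_rot: [[-0.924, -0.245, 0.294], [-0.383, 0.595, -0.707], [-0.002, -0.766, -0.643]]
ft_force: [-0.3, 0.3, 0.6]
grip_width: 0.0147
gripper_force: 107.4
```

Request:
drive_tool:
  offset:
    - [0,0,0]
    - [0,0,0]
    - [0,0,0]
    - [0,0,0]
    - [0,0,0]
    - [0,0,0]
    - [0,0,0]
    - [0,0,0]
    - [0,0,0]
    - [0,0,0]
  turn:
    - [0,0,0]
    - [0,0,0]
    - [0,0,0]
    - [0,0,0]
    - [0,0,0]
    - [0,0,0]
    - [0,0,0]
    - [0,0,0]
    - [0,0,0]
    - [0,0,0]
  hand: [0,0,0,0,0,0,0,0,0,0]
  newtons: 110

```text
time_s: 3.9
position: [0.4545, 0.1502, 0.0592]
tool_rot: [[-0.924, -0.246, 0.294], [-0.383, 0.594, -0.707], [-0.001, -0.766, -0.643]]
ft_force: [-2.8, -1.5, 3.9]
grip_width: 0.0148
gripper_force: 107.5
```

```bash
cat >> h.py <<'E'
F=np.array([.592,-.048,0]);n_=np.array([.104,.9945,0])
def pose(origin,R):  # tool pose for the dipper held as gripped
    Gm,gm=np.load('g.npy')[:, :3],np.load('g.npy')[:,3];return R@Gm,np.asarray(origin)+R@gm
def rimpose(out,z,yaw,roll,lat=0):
    R=dip(yaw,roll);c=F+n_*out+np.array([n_[1],-n_[0],0])*lat+[0,0,z];return pose(c-R@[0,0,.085],R)
def held(yawroll=True):
    R,p=now();g=np.load('g.npy');D=R@g[:,:3].T;o=p-D@g[:,3];print('dipper',o,'rim',o+D[:,2]*.085,Ro.from_matrix(D).as_euler('ZYX',degrees=True));return R,p
E
python3 - <<'E'
from h import *
R,p=now();D=dip(22.5,0);np.save('g.npy',np.c_[D.T@R,D.T@(p-[.57,.21,0])]);print(np.load('g.npy'))
A=pose([.57,.21,.11],D);plan(R,p,*A,5)
B=rimpose(.10,.19,-18,0);plan(*A,*B,10);print(B)
C=rimpose(.075,.185,-18,72);plan(*B,*C,14)
E
```

```text
3.9 q [ 27.8  37.9  99.8 -57.6  64.6 -47.8] p [0.4545 0.1502 0.0592] F [-2.8 -1.5  3.9] 0.01480292215486044 107.49868869781494
[[-1.      0.0006  0.0006 -0.1296]
 [-0.0001  0.6432 -0.7657 -0.0111]
 [-0.0009 -0.7657 -0.6432  0.0592]]
n 5 offset [-0.0, -0.421, -0.354] turn [0.0, 0.0, -0.0]
n 10 offset [-0.041, -0.106, 0.146] turn [0.001, 0.517, 0.434]
(array([[-0.9511,  0.1993, -0.236 ],
       [ 0.3089,  0.6115, -0.7284],
       [-0.0009, -0.7657, -0.6432]]), array([0.4757, 0.081 , 0.1642]))
n 14 offset [-0.009, 0.013, -0.008] turn [-0.857, 0.001, 0.001]
```

Request:
drive_tool:
  offset:
    - [0,-0.1,-0.08]
    - [0,-0.25,-0.21]
    - [0,-0.3,-0.25]
    - [0,-0.35,-0.29]
    - [0,-0.35,-0.29]
    - [0,-0.35,-0.29]
    - [0,-0.25,-0.22]
    - [0,-0.15,-0.14]
    - [0,0,0]
    - [0,0,0]
  turn:
    - [0,0,0]
    - [0,0,0]
    - [0,0,0]
    - [0,0,0]
    - [0,0,0]
    - [0,0,0]
    - [0,0,0]
    - [0,0,0]
    - [0,0,0]
    - [0,0,0]
  hand: [0,0,0,0,0,0,0,0,0,0]

```text
time_s: 5.15
position: [0.4542, 0.1503, 0.1685]
tool_rot: [[-0.924, -0.246, 0.293], [-0.383, 0.594, -0.707], [0.0, -0.766, -0.643]]
ft_force: [0.3, -0.4, -1.7]
grip_width: 0.0145
gripper_force: 107.6
```

Request:
drive_tool:
  offset:
    - [-0.04,-0.11,0.15]
    - [-0.04,-0.11,0.15]
    - [-0.04,-0.11,0.15]
    - [-0.04,-0.11,0.15]
    - [-0.04,-0.11,0.15]
    - [-0.04,-0.11,0.15]
    - [-0.04,-0.11,0.15]
    - [-0.04,-0.11,0.15]
    - [-0.04,-0.11,0.15]
    - [-0.04,-0.11,0.15]
  turn:
    - [0,0.517,0.434]
    - [0,0.517,0.434]
    - [0,0.517,0.434]
    - [0,0.517,0.434]
    - [0,0.517,0.434]
    - [0,0.517,0.434]
    - [0,0.517,0.434]
    - [0,0.517,0.434]
    - [0,0.517,0.434]
    - [0,0.517,0.434]
  hand: [0,0,0,0,0,0,0,0,0,0]

```text
time_s: 6.4
position: [0.4755, 0.0786, 0.164]
tool_rot: [[-0.95, 0.202, -0.239], [0.313, 0.611, -0.727], [-0.0, -0.765, -0.644]]
ft_force: [0.0, 0.1, -2.2]
grip_width: 0.0151
gripper_force: 107.7
```

Run:
```python
from h import *
R,p=held();c=camera_info('wrist')
a=get_image('scene');b=get_image('side')
cv2.imwrite('pics/s2.png',a);cv2.imwrite('pics/d2.png',b)
v=np.zeros((480,800,3),np.uint8)
v[:,:400]=cv2.resize(a[120:360,270:470],(400,480),interpolation=2);v[:,400:]=cv2.resize(b[100:340,220:420],(400,480),interpolation=2)
cv2.imwrite('pics/v2.png',v)
```

```text
6.4 q [ 15.   35.3  79.  -40.1  96.7 -50.1] p [0.4755 0.0786 0.164 ] F [ 0.   0.1 -2.2] 0.015139228663112545 107.72225975990295
dipper [0.602  0.0486 0.1047] rim [0.602  0.0485 0.1897] [-18.2327   0.032    0.0388]
```

View pics/v2.png

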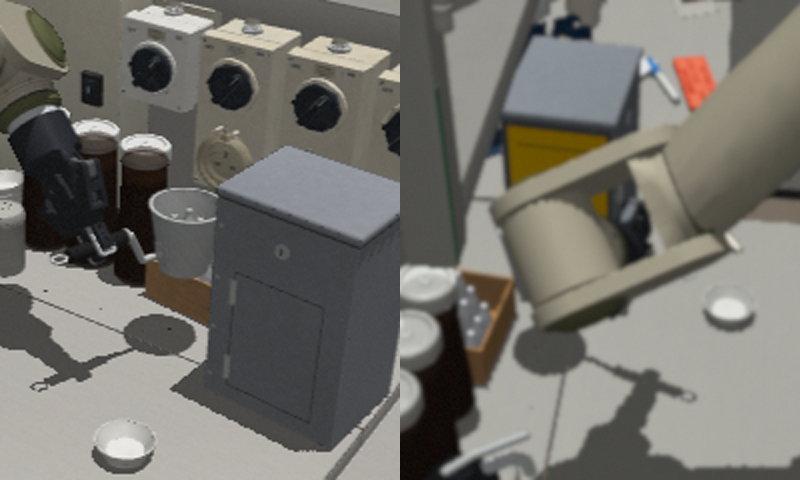

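The scene half shows the dipper upright in front of the bin with chargers in it (rim near (187,213)). In the side half the wrist hides the cup. The wrist camera now faces the flap, so I'll refine the bin from there.

Run:
```python
from h import *
R,p=now();c=camera_info('wrist');im=get_image('wrist');cv2.imwrite('pics/w3.png',im);M=c['world_to_cam'];o=-M[:3,:3].T@M[:3,3];print(o)
m=cv2.inRange(cv2.cvtColor(im,cv2.COLOR_BGR2HSV),(18,120,40),(35,255,255))
cc=max(cv2.findContours(m,0,1)[0],key=cv2.contourArea);q=cv2.approxPolyDP(cc,6,True)[:,0]
for u in q:
    d=(u-[c['cx'],c['cy']])/c['fx'];r=np.hypot(*d);v=M[:3,:3].T@np.r_[d/r*np.sin(r),np.cos(r)]
    t=((F-n_*.0045-o)@n_)/(v@n_)   # meet the flap plane
    print(u,'on flap plane',o+v*t,*[(o+v*(z-o[2])/v[2])[:2] for z in(.11,.25)])
```

```text
6.5 q [ 15.   35.3  79.  -40.2  96.6 -50.1] p [0.4759 0.078  0.1639] F [ 0.1 -0.2 -1.9] 0.014531468866814327 107.76447772979736
[0.4422 0.2025 0.2561]
[305 381] on flap plane [ 0.5606 -0.0492  0.1092] [ 0.5599 -0.0478] [0.4471 0.192 ]
[298 387] on flap plane [ 0.563  -0.0495  0.1168] [ 0.569  -0.0619] [0.4475 0.1914]
[302 404] on flap plane [ 0.5801 -0.0513  0.1162] [ 0.5862 -0.0625] [0.4482 0.1914]
```

View pics/w3.png

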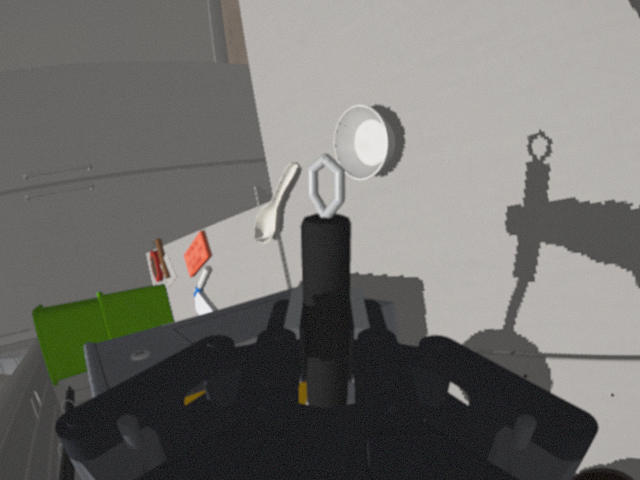

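The sill glimpsed at (305,381) agrees with the assumed face plane to about 1 mm. Rolling and inserting next.

```bash
sed -i 's/F=np.array(\[.592,-.048,0\])/F=np.array([.589,-.048,0])/' h.py
python3 - <<'E'
from h import *
R,p=now();C=rimpose(.075,.185,-18,75);plan(R,p,*C,15)
D=rimpose(-.035,.185,-18,75);plan(*C,*D,10)
E=rimpose(-.035,.187,-18,113);plan(*D,*E,10)
E
```

```text
6.55 q [ 15.   35.3  79.1 -40.2  96.6 -50.2] p [0.4757 0.0785 0.1639] F [ 1.4  1.  -2.3] 0.01467998303048741 107.72961616516113
n 15 offset [-0.003, 0.016, -0.011] turn [-0.833, -0.0, -0.0]
n 10 offset [-0.058, -0.244, -0.114] turn [0.0, 0.0, 0.0]
n 10 offset [0.0, 0.044, -0.026] turn [-0.633, 0.0, 0.0]
```

Request:
drive_tool:
  offset:
    - [0,0.016,-0.011]
    - [0,0.016,-0.011]
    - [0,0.016,-0.011]
    - [0,0.016,-0.011]
    - [0,0.016,-0.011]
    - [0,0.016,-0.011]
    - [0,0.016,-0.011]
    - [0,0.016,-0.011]
    - [0,0.016,-0.011]
    - [0,0.016,-0.011]
  turn:
    - [-0.83,0,0]
    - [-0.83,0,0]
    - [-0.83,0,0]
    - [-0.83,0,0]
    - [-0.83,0,0]
    - [-0.83,0,0]
    - [-0.83,0,0]
    - [-0.83,0,0]
    - [-0.83,0,0]
    - [-0.83,0,0]
  hand: [0,0,0,0,0,0,0,0,0,0]

```text
time_s: 7.8
position: [0.4772, 0.0864, 0.1652]
tool_rot: [[-0.951, 0.308, 0.0], [0.308, 0.951, -0.001], [-0.0, -0.0, -1.0]]
ft_force: [-0.6, 0.0, -2.4]
grip_width: 0.015
gripper_force: 107.6
```

Request:
drive_tool:
  offset:
    - [0,0.016,-0.011]
    - [0,0.016,-0.011]
    - [0,0.016,-0.011]
    - [0,0.016,-0.011]
    - [0,0.016,-0.011]
    - [0,0,0]
    - [0,0,0]
    - [0,0,0]
    - [0,0,0]
    - [0,0,0]
  turn:
    - [-0.83,0,0]
    - [-0.83,0,0]
    - [-0.83,0,0]
    - [-0.83,0,0]
    - [-0.83,0,0]
    - [0,0,0]
    - [0,0,0]
    - [0,0,0]
    - [0,0,0]
    - [0,0,0]
  hand: [0,0,0,0,0,0,0,0,0,0]

```text
time_s: 9.05
position: [0.4786, 0.0889, 0.1678]
tool_rot: [[-0.951, 0.28, 0.13], [0.308, 0.864, 0.398], [-0.001, 0.419, -0.908]]
ft_force: [-0.6, 0.7, -3.1]
grip_width: 0.0149
gripper_force: 107.7
```

Run:
```python
from h import *
R,p=held();a=get_image('scene');b=get_image('side')
v=np.zeros((480,800,3),np.uint8)
v[:,:400]=cv2.resize(a[120:360,270:470],(400,480),interpolation=2);v[:,400:]=cv2.resize(b[100:340,220:420],(400,480),interpolation=2)
cv2.imwrite('pics/v4.png',v)
D=rimpose(-.035,.185,-18,75);plan(R,p,*D,10)
```

```text
9.05 q [ -17.    16.9   98.3   27.1   66.9 -100.3] p [0.4786 0.0889 0.1678] F [-0.6  0.7 -3.1] 0.01490968652745606 107.71912693977356
dipper [0.6204 0.1062 0.1629] rim [0.5952 0.0282 0.1853] [-17.9178  -0.0182  74.7285]
n 10 offset [-0.062, -0.246, -0.114] turn [-0.005, -0.0, 0.001]
```

View pics/v4.png

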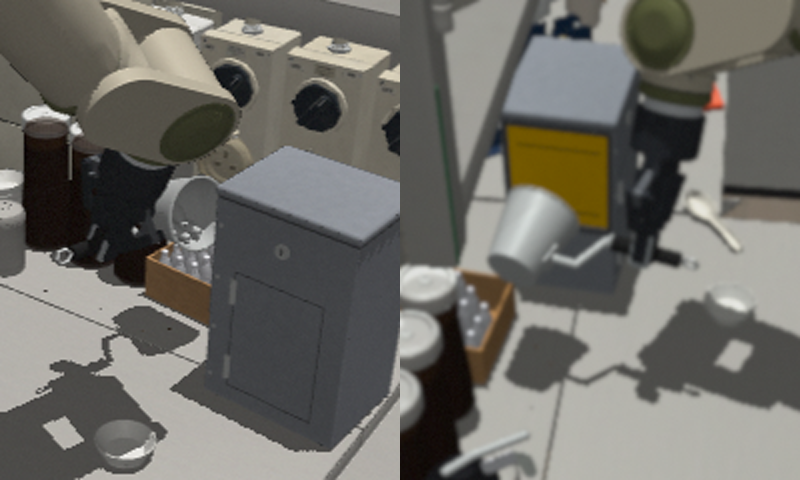

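Both halves show the dipper tilted 75 degrees in front of the flap, chargers still inside and the arm clear of the bin. I'll turn it a little more outward for arm clearance and bring the rim just to the flap.

Run:
```python
from h import *
R,p=held()
D1=rimpose(.018,.185,-23,75);plan(R,p,*D1,10)
```

```text
9.15 q [ -17.1   16.9   98.3   27.1   66.9 -100.4] p [0.4786 0.0888 0.1678] F [ 0.2  1.  -2.5] 0.014901468396041652 107.69771933555603
dipper [0.6204 0.106  0.1629] rim [0.5952 0.028  0.1852] [-17.9303  -0.0128  74.7352]
n 10 offset [-0.045, -0.101, -0.047] turn [-0.004, -0.035, 0.077]
```

Request:
drive_tool:
  offset:
    - [-0.045,-0.1,-0.047]
    - [-0.045,-0.1,-0.047]
    - [-0.045,-0.1,-0.047]
    - [-0.045,-0.1,-0.047]
    - [-0.045,-0.1,-0.047]
    - [-0.045,-0.1,-0.047]
    - [-0.045,-0.1,-0.047]
    - [-0.045,-0.1,-0.047]
    - [-0.045,-0.1,-0.047]
    - [-0.045,-0.1,-0.047]
  turn:
    - [0,-0.035,0.077]
    - [0,-0.035,0.077]
    - [0,-0.035,0.077]
    - [0,-0.035,0.077]
    - [0,-0.035,0.077]
    - [0,-0.035,0.077]
    - [0,-0.035,0.077]
    - [0,-0.035,0.077]
    - [0,-0.035,0.077]
    - [0,-0.035,0.077]
  hand: [0,0,0,0,0,0,0,0,0,0]

```text
time_s: 10.4
position: [0.4802, 0.0408, 0.1681]
tool_rot: [[-0.92, 0.356, 0.164], [0.392, 0.835, 0.386], [-0.0, 0.419, -0.908]]
ft_force: [0.0, 0.5, -2.4]
grip_width: 0.0149
gripper_force: 107.7
```

Run:
```python
from h import *
R,p=held();a=get_image('scene');b=get_image('side')
v=np.zeros((480,800,3),np.uint8)
v[:,:300]=cv2.resize(a[120:360,310:460],(300,480),interpolation=2);v[:,300:]=cv2.resize(b[120:264,250:400],(500,480),interpolation=2)
cv2.imwrite('pics/v5.png',v)
D=rimpose(-.036,.187,-24,76);plan(R,p,*D,10)
E=rimpose(-.036,.188,-24,114);plan(*D,*E,10)
```

```text
10.4 q [ -23.    16.5   98.8   27.1   67.1 -101.2] p [0.4802 0.0408 0.1681] F [ 0.   0.5 -2.4] 0.01492110700540012 107.70520091056824
dipper [0.623  0.0453 0.1632] rim [ 0.5909 -0.0301  0.1855] [-23.0381   0.0133  74.7559]
n 10 offset [-0.042, -0.108, -0.057] turn [-0.021, -0.007, 0.014]
n 10 offset [0.0, 0.043, -0.024] turn [-0.633, 0.0, 0.0]
```

View pics/v5.png

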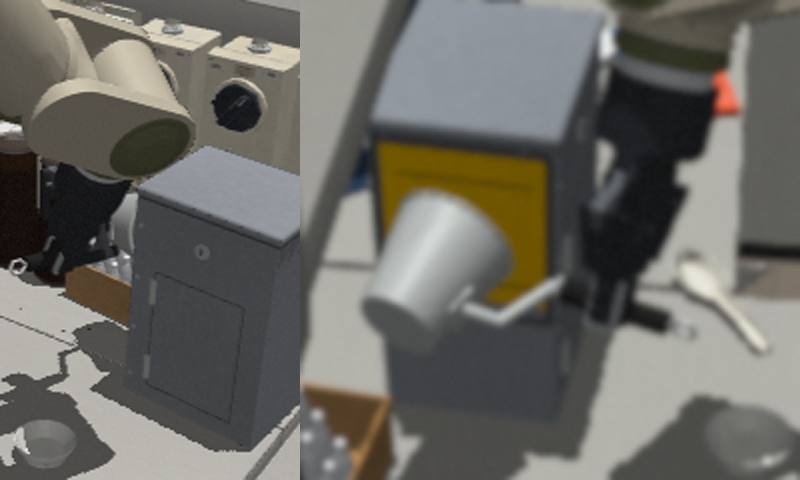

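The cup's mouth is centred on the flap (rim about 415–515, flap 380–548 in the side half). The gripper is clear to the right of the bin.

Request:
drive_tool:
  offset:
    - [-0.042,-0.108,-0.057]
    - [-0.042,-0.108,-0.057]
    - [-0.042,-0.108,-0.057]
    - [-0.042,-0.108,-0.057]
    - [-0.042,-0.108,-0.057]
    - [-0.042,-0.108,-0.057]
    - [-0.042,-0.108,-0.057]
    - [-0.042,-0.108,-0.057]
    - [-0.042,-0.108,-0.057]
    - [-0.042,-0.108,-0.057]
  turn:
    - [-0.02,0,0]
    - [-0.02,0,0]
    - [-0.02,0,0]
    - [-0.02,0,0]
    - [-0.02,0,0]
    - [-0.02,0,0]
    - [-0.02,0,0]
    - [-0.02,0,0]
    - [-0.02,0,0]
    - [-0.02,0,0]
  hand: [0,0,0,0,0,0,0,0,0,0]

```text
time_s: 11.75
position: [0.4764, -0.0106, 0.1701]
tool_rot: [[-0.92, 0.352, 0.171], [0.391, 0.827, 0.403], [0.0, 0.438, -0.899]]
ft_force: [0.3, 4.7, -3.3]
grip_width: 0.0149
gripper_force: 107.6
```

Run:
```python
from h import *
R,p=held()
E=rimpose(-.037,.188,-24,114);plan(R,p,*E,10)
```

```text
11.75 q [ -30.1   17.1   98.    27.5   70.6 -107.6] p [ 0.4764 -0.0106  0.1701] F [ 0.3  4.7 -3.3] 0.014929726865316115 107.61189937591553
dipper [ 0.6192 -0.0059  0.1664] rim [ 0.587  -0.0818  0.187 ] [-23.0002   0.0432  75.958 ]
n 10 offset [0.0, 0.04, -0.026] turn [-0.634, -0.012, 0.012]
```

Run:
```python
from h import *
R,p=held();
for i in range(4):b=get_image('side')
a=get_image('scene');now();print(observe()['wrist_torque']);cv2.imwrite('pics/d6.png',b)
m=cv2.inRange(cv2.cvtColor(b,cv2.COLOR_BGR2HSV),(18,120,30),(35,255,255));m[:,:260]=0;m[:,350:]=0;m[230:]=0
q=np.argwhere(m);print(len(q),q.min(0),q.max(0))
for r in range(160,216,6):
    x=np.flatnonzero(m[r]);print(r,x.min() if len(x) else None,x.max() if len(x) else None,len(x))
```

```text
11.75 q [ -30.1   17.1   98.    27.5   70.6 -107.6] p [ 0.4764 -0.0106  0.1701] F [ 0.3  4.7 -3.3] 0.014929726865316115 107.61189937591553
dipper [ 0.6192 -0.0059  0.1664] rim [ 0.587  -0.0818  0.187 ] [-23.0002   0.0432  75.958 ]
12.0 q [ -30.    17.    98.1   27.4   70.6 -107.5] p [ 0.4764 -0.0104  0.17  ] F [-1.3  1.7 -3.6] 0.01471287290340179 107.68883228302002
[-0.1223  0.7083  0.4455]
181 [163 277] [175 323]
160 None None 0
166 279 307 16
172 310 323 14
178 None None 0
184 None None 0
190 None None 0
196 None None 0
202 None None 0
208 None None 0
214 None None 0
```

Static force is about 1.5 N, which fits a freely moving flap. Tipping now.

Request:
drive_tool:
  offset:
    - [0,0.04,-0.026]
    - [0,0.04,-0.026]
    - [0,0.04,-0.026]
    - [0,0.04,-0.026]
    - [0,0.04,-0.026]
    - [0,0.04,-0.026]
    - [0,0.04,-0.026]
    - [0,0.04,-0.026]
    - [0,0.04,-0.026]
    - [0,0.04,-0.026]
  turn:
    - [-0.634,-0.012,0.012]
    - [-0.634,-0.012,0.012]
    - [-0.634,-0.012,0.012]
    - [-0.634,-0.012,0.012]
    - [-0.634,-0.012,0.012]
    - [-0.634,-0.012,0.012]
    - [-0.634,-0.012,0.012]
    - [-0.634,-0.012,0.012]
    - [-0.634,-0.012,0.012]
    - [-0.634,-0.012,0.012]
  hand: [0,0,0,0,0,0,0,0,0,0]

```text
time_s: 13.25
position: [0.4778, -0.0059, 0.1879]
tool_rot: [[-0.913, 0.179, 0.365], [0.407, 0.399, 0.822], [0.002, 0.899, -0.438]]
ft_force: [-0.7, 5.9, -6.2]
grip_width: 0.0146
gripper_force: 107.7
```

Run:
```python
from h import *
R,p=held()
E=rimpose(-.04,.188,-24,118);plan(R,p,*E,4)
```

```text
13.25 q [ -45.    26.   106.3   57.2   86.8 -136.2] p [ 0.4778 -0.0059  0.1879] F [-0.7  5.9 -6.2] 0.014570488274459255 107.66441702842712
dipper [ 0.6165 -0.0133  0.2219] rim [ 0.5849 -0.0842  0.1873] [-23.9592   0.0738 114.0016]
n 4 offset [-0.009, 0.005, -0.025] turn [-0.167, -0.003, -0.002]
```

Request:
drive_tool:
  offset:
    - [0,0,-0.02]
    - [0,0,-0.02]
    - [0,0,-0.02]
    - [0,0,-0.02]
    - [0,0,0]
    - [0,0,0]
    - [0,0,0]
    - [0,0,0]
    - [0,0,0]
    - [0,0,0]
  turn:
    - [-0.167,0,0]
    - [-0.167,0,0]
    - [-0.167,0,0]
    - [-0.167,0,0]
    - [0,0,0]
    - [0,0,0]
    - [0,0,0]
    - [0,0,0]
    - [0,0,0]
    - [0,0,0]
  hand: [0,0,0,0,0,0,0,0,0,0]

```text
time_s: 14.5
position: [0.4762, -0.0077, 0.1893]
tool_rot: [[-0.914, 0.154, 0.375], [0.405, 0.342, 0.848], [0.002, 0.927, -0.375]]
ft_force: [-0.5, 9.6, -3.8]
grip_width: 0.0143
gripper_force: 107.5
```

Run:
```python
from h import *
R,p=held();b=get_image('side');a=get_image('scene');cv2.imwrite('pics/d7.png',b);cv2.imwrite('pics/s7.png',a)
c=[];
for i in range(10):get_image('side');s=observe();c.append(np.r_[s['ft_force'],s['wrist_torque']])
print(np.mean(c,0),np.std(c,0))
```

```text
14.5 q [ -46.2   27.6  107.1   59.    89.2 -138.8] p [ 0.4762 -0.0077  0.1893] F [-0.5  9.6 -3.8] 0.014315805439832652 107.53735899925232
dipper [ 0.6139 -0.0171  0.2266] rim [ 0.5835 -0.0857  0.1868] [-23.8451   0.1176 117.9457]
[-1.291   9.341  -3.8122 -0.2491  0.9774  1.3894] [0.4417 0.3774 0.3315 0.0297 0.0299 0.0172]
```

Run:
```python
from h import *
R,p=held()
A=rimpose(-.028,.187,-24,118);plan(R,p,*A,5)
B=rimpose(-.028,.187,-24,80);plan(*A,*B,8)
C=rimpose(.07,.187,-20,78);plan(*B,*C,10)
```

```text
15.1 q [ -46.2   27.6  107.1   59.    89.2 -138.8] p [ 0.4763 -0.0077  0.1894] F [-0.5  9.7 -3.5] 0.014862594504651442 107.5372302532196
dipper [ 0.6139 -0.0171  0.2266] rim [ 0.5835 -0.0857  0.1868] [-23.8427   0.1145 117.9467]
n 5 offset [0.008, 0.019, 0.048] turn [-0.002, -0.006, -0.002]
n 8 offset [-0.0, -0.053, 0.024] turn [0.792, -0.0, -0.001]
n 10 offset [0.073, 0.184, 0.105] turn [0.033, 0.032, -0.058]
```

Request:
drive_tool:
  offset:
    - [0.008,0.019,0.048]
    - [0.008,0.019,0.048]
    - [0.008,0.019,0.048]
    - [0.008,0.019,0.048]
    - [0.008,0.019,0.048]
    - [0,0,0]
    - [0,0,0]
    - [0,0,0]
    - [0,0,0]
    - [0,0,0]
  turn:
    - [0,0,0]
    - [0,0,0]
    - [0,0,0]
    - [0,0,0]
    - [0,0,0]
    - [0,0,0]
    - [0,0,0]
    - [0,0,0]
    - [0,0,0]
    - [0,0,0]
  hand: [0,0,0,0,0,0,0,0,0,0]

```text
time_s: 16.35
position: [0.4799, 0.0011, 0.1896]
tool_rot: [[-0.913, 0.153, 0.378], [0.408, 0.342, 0.847], [-0.0, 0.927, -0.374]]
ft_force: [-0.4, -0.8, -4.2]
grip_width: 0.0146
gripper_force: 108.9
```

```bash
cat >> h.py <<'E'
def wrench(k=8):
    c=[]
    for i in range(k):get_image('side');s=observe();c.append(np.r_[s['ft_force'],s['wrist_torque']])
    print('wrench',np.mean(c,0))
E
python3 -c "
from h import *
held();wrench(6)"
```

```text
16.35 q [ -45.1   27.5  107.4   60.    88.3 -138.6] p [0.4799 0.0011 0.1896] F [-0.4 -0.8 -4.2] 0.014594523647439645 108.85119080543518
dipper [ 0.6174 -0.0086  0.2272] rim [ 0.5869 -0.0772  0.1874] [-24.0171  -0.0246 117.9937]
wrench [ 0.0809 -0.4474 -4.0721 -0.7124  0.9197 -0.0711]
```

Request:
drive_tool:
  offset:
    - [0,-0.053,0.024]
    - [0,-0.053,0.024]
    - [0,-0.053,0.024]
    - [0,-0.053,0.024]
    - [0,-0.053,0.024]
    - [0,-0.053,0.024]
    - [0,-0.053,0.024]
    - [0,-0.053,0.024]
    - [0,0,0]
    - [0,0,0]
  turn:
    - [0.792,0,0]
    - [0.792,0,0]
    - [0.792,0,0]
    - [0.792,0,0]
    - [0.792,0,0]
    - [0.792,0,0]
    - [0.792,0,0]
    - [0.792,0,0]
    - [0,0,0]
    - [0,0,0]
  hand: [0,0,0,0,0,0,0,0,0,0]

```text
time_s: 17.9
position: [0.4777, -0.0024, 0.1718]
tool_rot: [[-0.914, 0.352, 0.203], [0.407, 0.79, 0.459], [0.001, 0.502, -0.865]]
ft_force: [0.4, 1.4, -3.1]
grip_width: 0.0145
gripper_force: 108.1
```

Request:
drive_tool:
  offset:
    - [0.073,0.184,0.105]
    - [0.073,0.184,0.105]
    - [0.073,0.184,0.105]
    - [0.073,0.184,0.105]
    - [0.073,0.184,0.105]
    - [0.073,0.184,0.105]
    - [0.073,0.184,0.105]
    - [0.073,0.184,0.105]
    - [0.073,0.184,0.105]
    - [0.073,0.184,0.105]
  turn:
    - [0.033,0.032,-0.058]
    - [0.033,0.032,-0.058]
    - [0.033,0.032,-0.058]
    - [0.033,0.032,-0.058]
    - [0.033,0.032,-0.058]
    - [0.033,0.032,-0.058]
    - [0.033,0.032,-0.058]
    - [0.033,0.032,-0.058]
    - [0.033,0.032,-0.058]
    - [0.033,0.032,-0.058]
  hand: [0,0,0,0,0,0,0,0,0,0]

```text
time_s: 19.15
position: [0.4832, 0.0871, 0.171]
tool_rot: [[-0.939, 0.303, 0.161], [0.343, 0.829, 0.441], [-0.0, 0.47, -0.883]]
ft_force: [0.5, -0.0, -3.1]
grip_width: 0.0147
gripper_force: 108.3
```

Run:
```python
from h import *
R,p=held();wrench(8)
b=get_image('side');a=get_image('scene');cv2.imwrite('pics/d8.png',b);cv2.imwrite('pics/s8.png',a)
m=cv2.inRange(cv2.cvtColor(b,cv2.COLOR_BGR2HSV),(18,120,30),(35,255,255));m[:,:260]=0;m[:,350:]=0;m[230:]=0
q=np.argwhere(m);print(len(q),q.min(0),q.max(0))
B=rimpose(.10,.19,-18,0);plan(R,p,*B,14)
```

```text
19.15 q [ -18.8   16.9   99.    30.7   66.8 -101.8] p [0.4832 0.0871 0.171 ] F [ 0.5 -0.  -3.1] 0.014743400142988682 108.2652747631073
dipper [0.6256 0.0993 0.1695] rim [0.5971 0.0212 0.1872] [-20.0126   0.0007  77.9859]
wrench [-0.1899 -0.1177 -1.6982 -0.3149  0.3435  0.01  ]
1694 [162 273] [213 324]
n 14 offset [0.014, -0.016, 0.015] turn [0.928, -0.006, -0.026]
```

The weight has dropped to about 1.7 N (2.35 N when full) and the flap's outline is back to its shut extents. Next I'll set the dipper upright and bring it back over its place, then look inside.

Request:
drive_tool:
  offset:
    - [0,0,0]
    - [0.014,-0.016,0.015]
    - [0.014,-0.016,0.015]
    - [0.014,-0.016,0.015]
    - [0.014,-0.016,0.015]
    - [0.014,-0.016,0.015]
    - [0.014,-0.016,0.015]
    - [0.014,-0.016,0.015]
    - [0.014,-0.016,0.015]
    - [0.014,-0.016,0.015]
  turn:
    - [0.5,0,0]
    - [0.928,0,-0.026]
    - [0.928,0,-0.026]
    - [0.928,0,-0.026]
    - [0.928,0,-0.026]
    - [0.928,0,-0.026]
    - [0.928,0,-0.026]
    - [0.928,0,-0.026]
    - [0.928,0,-0.026]
    - [0.928,0,-0.026]
  hand: [0,0,0,0,0,0,0,0,0,0]

```text
time_s: 20.9
position: [0.4767, 0.0833, 0.1656]
tool_rot: [[-0.947, 0.291, -0.137], [0.321, 0.857, -0.404], [-0.0, -0.426, -0.905]]
ft_force: [-0.9, -0.4, -1.7]
grip_width: 0.0149
gripper_force: 108.3
```

Run:
```python
from h import *
R,p=held()
A=pose([.57,.21,.09],dip(22.5,0));plan(R,p,*A,10)
```

```text
20.9 q [  7.6  26.1  83.4 -22.6  82.9 -58.3] p [0.4767 0.0833 0.1656] F [-0.9 -0.4 -1.7] 0.014869352497298467 108.33737254142761
dipper [0.6106 0.0747 0.1163] rim [0.5992 0.041  0.1935] [-18.7184   0.0366  24.7487]
n 10 offset [0.059, 0.162, -0.07] turn [0.394, -0.423, -0.548]
```

Request:
drive_tool:
  offset:
    - [0.059,0.162,-0.07]
    - [0.059,0.162,-0.07]
    - [0.059,0.162,-0.07]
    - [0.059,0.162,-0.07]
    - [0.059,0.162,-0.07]
    - [0.059,0.162,-0.07]
    - [0.059,0.162,-0.07]
    - [0.059,0.162,-0.07]
    - [0.059,0.162,-0.07]
    - [0.059,0.162,-0.07]
  turn:
    - [0.394,-0.423,-0.548]
    - [0.394,-0.423,-0.548]
    - [0.394,-0.423,-0.548]
    - [0.394,-0.423,-0.548]
    - [0.394,-0.423,-0.548]
    - [0.394,-0.423,-0.548]
    - [0.394,-0.423,-0.548]
    - [0.394,-0.423,-0.548]
    - [0.394,-0.423,-0.548]
    - [0.394,-0.423,-0.548]
  hand: [0,0,0,0,0,0,0,0,0,0]

```text
time_s: 22.15
position: [0.4546, 0.1504, 0.149]
tool_rot: [[-0.923, -0.246, 0.295], [-0.385, 0.595, -0.705], [-0.002, -0.765, -0.644]]
ft_force: [0.1, -0.2, -2.1]
grip_width: 0.0146
gripper_force: 108.5
```

Run:
```python
from h import *
R,p=held();wrench(6);a=get_image('scene');b=get_image('side');cv2.imwrite('pics/s9.png',a);cv2.imwrite('pics/d9.png',b)
v=np.zeros((600,800,3),np.uint8)
v[:,:480]=cv2.resize(a[160:360,260:420],(480,600),interpolation=2);v[:,480:]=cv2.resize(b[110:410,240:400],(320,600),interpolation=2)
cv2.imwrite('pics/v9.png',v)
q=pose([.57,.21,.004],dip(22.5,0));plan(R,p,*q,10)
```

```text
22.15 q [ 27.8  29.   95.8 -53.3  71.8 -59.3] p [0.4546 0.1504 0.149 ] F [ 0.1 -0.2 -2.1] 0.014593793699127632 108.45244288444519
dipper [0.57   0.2106 0.09  ] rim [0.5699 0.2104 0.175 ] [22.6172 -0.0704  0.0848]
wrench [-0.0355  0.1889 -1.4179  0.4767  0.4724  0.0146]
n 10 offset [0.001, 0.164, 0.139] turn [0.001, 0.002, 0.0]
```

View pics/v9.png

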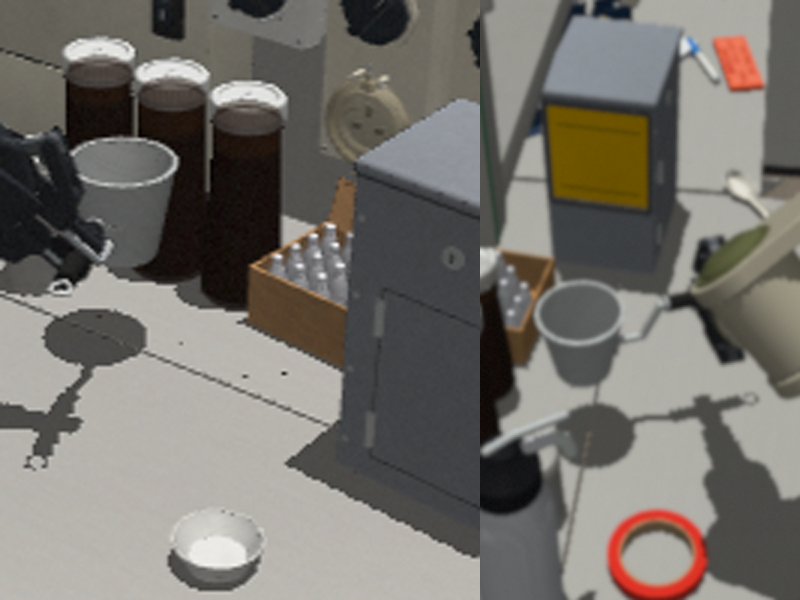

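The cup is empty (scene half around (122,165), side half around (580,313)), the flap is shut and nothing lies on the worktop. I'll lower it now.

Request:
drive_tool:
  offset:
    - [0,0.18,0.151]
    - [0,0.23,0.193]
    - [0,0.23,0.193]
    - [0,0.23,0.193]
    - [0,0.23,0.193]
    - [0,0.23,0.193]
    - [0,0.14,0.118]
    - [0,0.07,0.059]
    - [0,0.05,0.042]
    - [0,0.03,0.025]
  turn:
    - [0,0,0]
    - [0,0,0]
    - [0,0,0]
    - [0,0,0]
    - [0,0,0]
    - [0,0,0]
    - [0,0,0]
    - [0,0,0]
    - [0,0,0]
    - [0,0,0]
  hand: [0,0,0,0,0,0,0,0,0,0]

```text
time_s: 23.8
position: [0.4549, 0.1504, 0.0648]
tool_rot: [[-0.924, -0.244, 0.294], [-0.383, 0.596, -0.706], [-0.003, -0.765, -0.645]]
ft_force: [0.7, -1.0, -1.9]
grip_width: 0.0147
gripper_force: 108.5
```

Run:
```python
from h import *
R,p=held();wrench(4)
```

```text
23.8 q [ 27.7  37.3  99.6 -57.2  64.9 -48.5] p [0.4549 0.1504 0.0648] F [ 0.7 -1.  -1.9] 0.014736082737283496 108.4761393070221
dipper [0.5704 0.2103 0.0059] rim [0.5703 0.2101 0.0909] [22.4947 -0.1257  0.1024]
wrench [-0.0952 -0.2626 -1.6114  0.4737  0.4214 -0.0231]
```

Request:
drive_tool:
  offset:
    - [0,0.015,0.0126]
    - [0,0.015,0.0126]
    - [0,0.015,0.0126]
    - [0,0.015,0.0126]
    - [0,0.015,0.0126]
    - [0,0.015,0.0126]
    - [0,0.015,0.0126]
    - [0,0,0]
    - [0,0,0]
    - [0,0,0]
  turn:
    - [0,0,0]
    - [0,0,0]
    - [0,0,0]
    - [0,0,0]
    - [0,0,0]
    - [0,0,0]
    - [0,0,0]
    - [0,0,0]
    - [0,0,0]
    - [0,0,0]
  hand: [0,0,0,0,0,0,0,0,0,0]

```text
time_s: 25.25
position: [0.4546, 0.1502, 0.0594]
tool_rot: [[-0.924, -0.244, 0.294], [-0.382, 0.596, -0.706], [-0.002, -0.765, -0.644]]
ft_force: [-3.8, -2.5, 3.9]
grip_width: 0.0145
gripper_force: 108.7
```

Run:
```python
from h import *
R,p=held();wrench(4)
```

```text
25.25 q [ 27.7  37.9  99.8 -57.5  64.5 -47.8] p [0.4546 0.1502 0.0594] F [-3.8 -2.5  3.9] 0.014476248971473092 108.72179746627808
dipper [0.5702 0.21   0.0004] rim [0.5701 0.2099 0.0854] [22.4648 -0.0902  0.073 ]
wrench [-3.2197 -2.8632  4.0961 -0.4059  0.1003 -0.5938]
```

Request:
drive_tool:
  offset:
    - [0,0,0]
    - [0,0,0]
    - [0,0,0]
    - [0,0,0]
    - [0,0,0]
    - [0,0,0]
    - [0,0,-0.1]
    - [0,0,-0.2]
    - [0,0,-0.3]
    - [0,0,-0.4]
  turn:
    - [0,0,0]
    - [0,0,0]
    - [0,0,0]
    - [0,0,0]
    - [0,0,0]
    - [0,0,0]
    - [0,0,0]
    - [0,0,0]
    - [0,0,0]
    - [0,0,0]
  hand: [0.3,0.4,0.5,0.5,0.5,0.5,0.5,0.5,0.5,0.5]

```text
time_s: 26.7
position: [0.4427, 0.1793, 0.0857]
tool_rot: [[-0.924, -0.245, 0.294], [-0.383, 0.596, -0.706], [-0.003, -0.765, -0.645]]
ft_force: [-0.1, -0.2, -0.5]
grip_width: 0.0426
gripper_force: 0.0
```

Request:
drive_tool:
  offset:
    - [0,0,-0.5]
    - [0,0,-0.5]
    - [0,0,-0.5]
    - [0,0,-0.5]
    - [0,0,-0.3]
    - [0,0,0]
    - [0,0,0]
    - [0,0,0]
    - [0,0,0]
    - [0,0,0]
  turn:
    - [0,0,0]
    - [0,0,0]
    - [0,0,0]
    - [0,0,0]
    - [0,0,0]
    - [0,0,0]
    - [0,0,0]
    - [0,0,0]
    - [0,0,0]
    - [0,0,0]
  hand: [0.5,0.5,0.5,0.5,0.5,0.5,0.5,0.5,0.5,0.5]

```text
time_s: 27.95
position: [0.416, 0.2434, 0.1442]
tool_rot: [[-0.924, -0.245, 0.294], [-0.382, 0.596, -0.706], [-0.002, -0.765, -0.644]]
ft_force: [0.3, -0.4, 0.6]
grip_width: 0.0426
gripper_force: 0.0
```

Run:
```python
from h import *
now();a=get_image('side');b=cv2.imread('pics/side0.png');s=get_image('scene');t=cv2.imread('pics/scene0.png');get_image('wrist')
w=get_image('wrist');w1=cv2.imread('pics/w1.png')
for n,x,y,r in[('side cup',a,b,(265,345,262,325)),('side bin',a,b,(120,250,265,345)),('side tape',a,b,(360,420,300,360)),('scene cup',s,t,(232,282,280,322)),('scene all',s,t,(0,480,140,640)),('dish',s,t,(325,360,310,355))]:
    d=cv2.absdiff(x,y)[r[0]:r[1],r[2]:r[3]].max(2);print(n,(d>40).sum(),d.size)
def sl(im):
    m=cv2.inRange(im,(0,0,0),(45,45,45));k=m[170:320,290:360];q=np.argwhere(k);return q.min(0)+[170,290],q.max(0)+[170,290]
print(sl(w),sl(w1))
```

```text
27.95 q [ 38.9  32.5  89.4 -48.   80.8 -55.4] p [0.416  0.2434 0.1442] F [ 0.3 -0.4  0.6] 0.04257345383423565 0.0
side cup 11 5040
side bin 0 10400
side tape 0 3600
scene cup 48 2100
scene all 7546 240000
dish 0 1575
(array([178, 316]), array([288, 337])) (array([184, 318]), array([302, 338]))
```

The images match the starting ones: the dipper is upright in its place, the flap is shut and the bystanders haven't moved. Handing in.

```bash
python3 -c "
from rig import env
print(env.close_job())"
```

```text
the job is handed in; nothing more can be done
None
```

Job handed in at about 28 s: all four chargers were tipped through the flap, the flap is shut and the dipper stands upright where it was; while tipping, something at the cup or gripper pressed on the bin with a steady 9 N or so until I backed off, and I could not tell which part it was.

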